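# Load a composite core into a core cell and lock it

## Robot

A 6-joint arm with a two-finger parallel gripper is mounted at the origin on a cart in front of the work surface, level with it; the furniture and walls round the work are solid. World frame = base frame: x ahead of the robot, y to its left, z up, the work surface at z = 0. Lengths are in m, angles in rad, forces in N, time in s.
With the tool pointing down it reaches from about 0.375 to 0.925 m from the base axis. Payload 5.7 kg.
Tool frame: the origin (TCP) lies midway between the tips of the shut fingers; the grasp point (between the pads) lies 19 mm behind it (manip.tcp_to_grasp is the z of the grasp point in the tool frame, in m); z points along the fingers, y is the direction in which the jaws open and shut (so a half turn about z gives the same grasp; the last joint's range is limited). The gripper opens to 88 mm and grips with 3 to 60 N. Pads are 20 mm wide; open, the fingers measure 115 mm over their backs; the gripper's body (75 mm by 178 mm) begins 61 mm behind the grasp point.
Start: joints at [-1.318, 0.359, 1.51, -0, 1.272, -0.115], TCP at [0.216, -0.56, 0.223] pointing down, gripper open.
Joint ranges: [-2.97, 2.97], [-1.01, 2.36], [0.21, 2.38], [-0.96, 4.11], [0.2, 2.71], [-2.98, 2.98]. Speed limits (rad/s): [2.39, 2.39, 3.14, 3.14, 3.14, 3.14].

## Interface

Orientations are given as a rotation vector (axis times angle).
In Python, from workcell import manip, imaging gives the robot as it stands. The module is installed in compiled form; this text tells all that it offers.
- The arm moves only by the tool carry_out, never from a script. Its argument "rows" is a list that holds one entry, the list of rows, each a list of 5 numbers: the finger opening in mm, from 0 to 87.8, then the shift along the tool's x, y, z in units of 30 mm (1.0 is 30 mm), then the turn about the tool's z in units of 5 degrees (1.0 is 5 degrees). A call has exactly 8 rows; each row shifts and turns the commanded pose from where the row before left it, along the tool's axes as they then stand; what a row does not reach is not made up. A row lasts 1/12 s, in which the tool goes at most 41.7 mm and 7.16 degrees, less where a joint would pass 70% of its speed; a pose out of reach is approached as far as the arm can. A call is refused whole if a number of a shift passes 1 or a number of a turn 1, either way. A call with a gripper value outside its range is refused whole. The fingers move at their own pace and stop on an object; "grip_force" is the grip in N (left out, the last holds). Time passes only in rows, so rows that do not move let the fingers close, or fill a call up. It gives the time, the measured TCP pose, the force and the opening at its end, in the units of the state.
- manip.get_state(): the state, without advancing time (a new reading comes with each control period).
- imaging.snapshot(name): name is "scene" or "top" or "wrist"; returns (picture, depth): 420x560x3 uint8, blue, green, red; 420x560 float32, m along the optical axis (not along the pixel's ray), 0 where there is no reading.
- imaging.camera_params(name): a dict with "fovy" (degrees; the focal length in pixels is half the picture's height over the tangent of half this angle, whatever the lens; pixels are square), "cx", "cy" (the principal point, pixels), "k1" (the pictures are not rectified: a ray, as slopes to the right and down, at radius r is drawn at 1 + k1 r^2 times it, then the intrinsics apply), "rvec" (rotation vector, rad) and "tvec" (3), from world to camera coordinates, as OpenCV has them; the wrist camera has in their place "mount" (4x4, takes a point from camera to tool coordinates, whose origin is the TCP and whose axes are the flange's). Camera axes: x right, y down, z forward; pixel columns grow to the right and rows downward; lengths in m; the calibration is good to about 2 mm. A picture is of the moment at which its call begins: read the wrist's pose just before it. camera_params takes no time and is no camera call.
- manip.sign_off(): hands the job in, once; it reports no verdict.
The state is a dict: "time_s": time; "q": joint angles; "dq": joint speeds; "effort": joint torques, N m; "position": TCP position; "tool_rot": TCP orientation; "wrist_force": force on the tool from outside, world axes, zero at the start; "ft_torque": the same for the moment, N m; "grip_width": opening from 0.0 (shut) to 1.0 (fully open).
Only numpy, scipy, OpenCV 4.12 (cv2) and the standard library are available. Lean on these libraries where they do the work, as an engineer would, in place of code of your own. Each camera call takes 0.05 s, during which the arm holds its last target.

## Task

Finish loading the clear core cell: feed the second stone core into the tube behind the first, then push both fully home against the closed end with the metal end plug, stem outwards. Push gently, the stone is brittle. Then swing the keeper shut over the stem, and leave everything else on the bench as it is.

Things in the scene. Friction and masses are not known exactly. Their poses are not given: they have to be found in the camera images.
- core_cell: The core cell, fixed to the bench: a level clear tube, closed at the far end, between two aluminium flanges (100 mm wide, tops 99 mm above the bench) on a base plate whose top is 15 mm above the bench. Origin on the bench straight below the tube's mouth; x along the tube axis from the mouth towards the closed end, z up. One stone core is already in the tube.
- cell_mouth (a point): Centre of the tube's mouth, on the tube axis in the front face of the front flange, 65 mm above the bench; axes as core_cell. The bore is 41 mm across and ends in a flat wall 182 mm from the mouth; over its first 12 mm it flares out to 48 mm.
- cell_rails (a point): Middle of the loading rails: two 6 mm rods, 14 mm apart, that run 146 mm straight out from the mouth along the tube; axes as core_cell. The point is where the axis of a core laid on the rails runs (1.3 mm below the tube axis); pushed along x it slides into the bore. The rods' tops lie 18 mm below this point; beyond 14 mm to either side only the keeper is higher than the base plate.
- cell_pivot (a point): The keeper's pivot: 6 mm in front of the mouth's plane, 40 mm to the -y side of the tube axis, at the axis's height; axes as core_cell.
- keeper (a joint): Angle (rad) of the keeper, an 8 mm steel horseshoe plate, about the cell's x axis through cell_pivot: 0 = shut, arm along the cell's +y across the mouth on its stop, notch over the stem; pi/2 = straight up; 2.4 to 2.9 = open, at the -y side. It turns 2 to 10 mm in front of the mouth, so it passes only if the end plug's head is in. Stays where it is left; takes 1 to 2 N at the peg.
- keeper_peg (a point): Middle of the keeper's handle: a black peg 14 mm thick and 48 mm long that stands out of the plate towards the cell's -x, 100 mm from the pivot along the arm. The peg reaches from 10 to 58 mm in front of the plate's middle plane; this point is 34 mm in front.
- core_first: The stone core already in the tube: a plain beige cylinder 38 mm in diameter, 70 mm long. Origin at its centre, x along its axis.
- core_second: The stone core to be fed next: the same plain beige cylinder, 38 mm in diameter, 70 mm long, 0.12 to 0.24 kg, lying on one pair of rails of the tray. Origin at its centre, x along its axis (level).
- end_plug: Aluminium end plug, 0.13 to 0.21 kg, on the tray's other rails: a head 38 mm in diameter, 40 mm long, with two black seal rings, then a stem 18 mm in diameter, 68 mm long. Origin on the axis at the head's rear face (shoulder), x from stem to head; balance point about 10 mm ahead of it. With the cores home and the head against them, the shoulder is 2 mm inside the mouth.
- core_tray: A flat white tray, 170 x 250 mm with a 10 mm rim, fixed to the bench, with two pairs of rails along its x axis at y = +50 and -50 mm. Origin on the bench under its centre. The axis of a core lying on it is 31 mm above the bench, the tray's floor 6 mm. The things on it point roughly along its x axis.
- wash_bottle: Bystander: a cream plastic bottle with a red cap, 68 mm thick, 170 mm tall. Origin at the centre of its foot.
- beaker: Bystander: a white plastic beaker, 66 mm wide, 76 mm tall. Origin at the centre of its foot.
- petri_dish: Bystander: a small round covered dish, 59 mm wide, 16 mm tall. Origin at the centre of its foot.
Not all that is in view belongs to the job. What is shaped like the core_second but orange, purple or turquoise is not meant.

How it is judged:
By the outcome, as a careful person would: the job done as asked, in the order asked, and still so for the second after the job is handed in, with the robot touching nothing.
It also fails if it takes over 61 s, if anything falls off the work surface, if the arm or the gripper's body presses on something with over 40 N, if the wrist force passes 120 N, or if a joint passes its speed limit or range.

## Working session

There is one attempt and no reset: what is moved stays moved. The work goes in short steps, Python scripts to look and compute and a tool call to move; the robot and the scene stay as the last step left them, time stands still between calls to the robot, and variables do not carry over. Pictures are saved under pics/ and viewed, and the job is handed in when it is done.

Besides the shell and the picture viewer there is one more tool, called after "Emit:" as name(argument=value, ...), one argument or row to a line, values as JSON. carry_out: Moves the arm, as the interface text tells. Its arguments: {"type":"object","properties":{"rows":{"type":"array"},"grip_force":{"type":"number"}},"required":["rows"]}

```bash
mkdir -p pics; cat > h.py <<'E'
import numpy as np, cv2
from workcell import manip, imaging
from scipy.spatial.transform import Rotation as R
def cam(name):
    p=imaging.camera_params(name); f=210/np.tan(np.radians(p["fovy"])/2); return p,f
def snap(name,fn=None):
    im,d=imaging.snapshot(name)
    if fn: cv2.imwrite("pics/"+fn,im)
    return im,d
def pose(name,st=None):
    p,f=cam(name)
    if "mount" in p:
        st=st or manip.get_state(); T=np.eye(4);T[:3,:3]=R.from_rotvec(st["tool_rot"]).as_matrix();T[:3,3]=st["position"]
        M=T@np.array(p["mount"]); return M[:3,:3],M[:3,3],p,f
    Rm=R.from_rotvec(np.ravel(p["rvec"])).as_matrix(); t=np.ravel(p["tvec"]); return Rm.T,-Rm.T@t,p,f
def slopes(uv,p,f):
    uv=np.atleast_2d(np.array(uv,float)); d=(uv-[p["cx"],p["cy"]])/f; u=d.copy()
    for _ in range(20): u=d/(1+p["k1"]*(u**2).sum(1,keepdims=True))
    return u
def rays(uv,name,st=None):
    Rm,c,p,f=pose(name,st); s=slopes(uv,p,f); return c,np.c_[s,np.ones(len(s))]@Rm.T
def onplane(uv,name,z,st=None):
    c,r=rays(uv,name,st); return c+r*((z-c[2])/r[:,2:3])
def bydepth(uv,d,name,st=None):
    c,r=rays(uv,name,st); uv=np.atleast_2d(np.array(uv,int)); return c+r*d[uv[:,1],uv[:,0]][:,None]
def proj(P,name,st=None):
    Rm,c,p,f=pose(name,st); q=(np.atleast_2d(P)-c)@Rm; s=q[:,:2]/q[:,2:]; s=s*(1+p["k1"]*(s**2).sum(1,keepdims=True)); return s*f+[p["cx"],p["cy"]]
E
python3 - <<'E'
from h import *
np.set_printoptions(precision=4,suppress=True)
s=manip.get_state(); print(s, manip.tcp_to_grasp)
for n in ("scene","top","wrist"):
    im,d=snap(n,n+"0.png"); np.save(n+"0d.npy",d); Rm,c,p,f=pose(n,s); print(n,c,Rm[:,2],f,p["cx"],p["cy"],p["k1"])
E
```

```text
{'time_s': 0.0, 'q': array([-1.3181,  0.3595,  1.5114,  0.    ,  1.2725, -0.1151]), 'dq': array([-0.0001, -0.0013,  0.0016,  0.0001,  0.0002,  0.0013]), 'effort': array([  0.    , -51.5381, -27.0723,   0.0678,   0.0351,  -0.0001]), 'position': array([ 0.2156, -0.5592,  0.2218]), 'tool_rot': array([-3.0869, -0.5742,  0.0002]), 'wrist_force': array([-0.312 ,  0.2102,  0.2919]), 'ft_torque': array([ 0.0077, -0.021 ,  0.0585]), 'grip_width': 0.9971537964075998} -0.0187
scene [0.1089 0.7836 0.995 ] [ 0.3778 -0.5528 -0.7427] 418.9276215497302 278.8807884365161 207.80024930802261 -0.09260955014817944
top [0.488  0.0915 1.3818] [ 0.0577  0.0062 -0.9983] 454.661628103546 274.17898726729834 212.10671138668982 -0.06911616259014064
wrist [ 0.2858 -0.5325  0.3831] [-0.2555 -0.0968 -0.9619] 367.61905136248055 276.3168354655712 205.21679083303027 -0.039363846121319705
```

View pics/scene0.png

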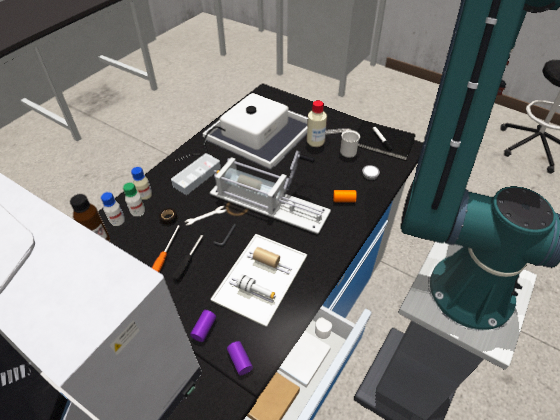

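View pics/top0.png

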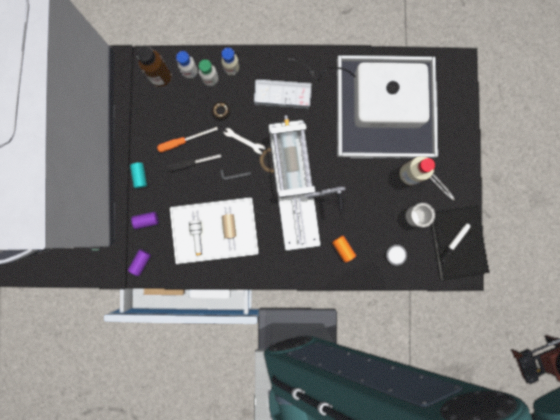

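```bash
python3 - <<'E'
from h import *
np.set_printoptions(precision=4,suppress=True)
im=cv2.imread("pics/top0.png"); c=im[100:280,160:360]; cv2.imwrite("pics/topz.png",cv2.resize(c,None,fx=4,fy=3.3*4/4*1.0 if 0 else 3.3,interpolation=cv2.INTER_CUBIC)[:600])
im=cv2.imread("pics/scene0.png"); c=im[140:330,190:400]; cv2.imwrite("pics/scz.png",cv2.resize(c,None,fx=3.1,fy=3.1,interpolation=cv2.INTER_CUBIC))
E
```

```text
(no output)
```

View pics/topz.png

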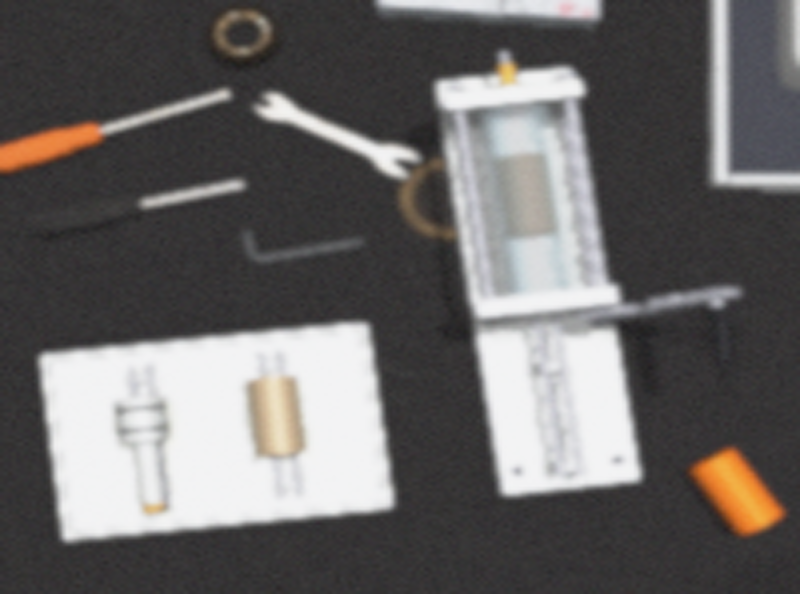

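View pics/scz.png

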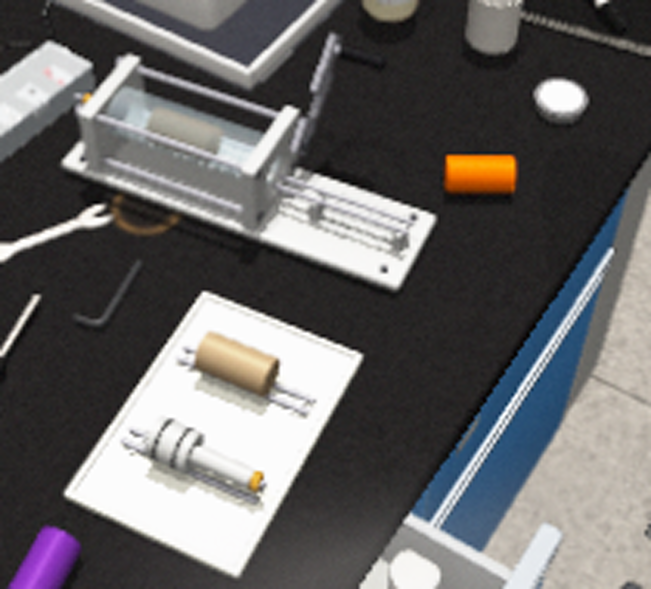

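View pics/wrist0.png

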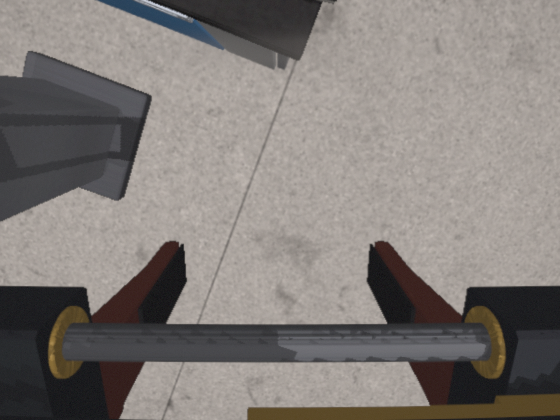

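```bash
python3 - <<'E'
from h import *
np.set_printoptions(precision=4,suppress=True)
im=cv2.imread("pics/top0.png"); hsv=cv2.cvtColor(im,cv2.COLOR_BGR2HSV)
# core_second: beige in ROI
m=cv2.inRange(hsv,(8,40,90),(28,200,255)); m[:, :215]=0; m[:,245:]=0; m[:200]=0; m[255:]=0
c=max(cv2.findContours(m,0,2)[0],key=cv2.contourArea); print("core",cv2.minAreaRect(c),cv2.contourArea(c))
print(onplane([cv2.minAreaRect(c)[0]],"top",0.045))
b=cv2.boxPoints(cv2.minAreaRect(c)); print(onplane(b,"top",0.04))
# tray
w=cv2.inRange(im,(150,150,150),(255,255,255)); w=cv2.morphologyEx(w,cv2.MORPH_CLOSE,np.ones((25,25))); 
for c in cv2.findContours(w,0,2)[0]:
    if cv2.contourArea(c)>1500:
        r=cv2.minAreaRect(c); P=onplane(cv2.boxPoints(r),"top",0.01); print(r,"ctr",P.mean(0)); print(P)
# points by hand: flange tops & base
pts={"frontflangeL":(279,194),"frontflangeR":(314,190)}
px=lambda u,v:(160+u/4,100+v/3.3)
for n,(u,v),z in [("ff L-front",(482,318),.099),("ff R-front",(620,300),.099),("base nearL",(502,496),.015),("base nearR",(641,479),.015),("rf backL",(437,80),.099),("rf backR",(584,68),.099),("plug shoulder",(146,445),.04),("plug stem end",(153,513),.04),("plug head front",(141,402),.05),("pegtop",(725,300),.12),("pegend",(727,350),.12)]:
    print(n,onplane([px(u,v)],"top",z)[0])
E
```

```text
core ((228.57643127441406, 225.8231658935547), (23.06256675720215, 11.366079330444336), 82.40535736083984) 227.0
[[0.5239 0.2338 0.045 ]]
[[0.5555 0.256  0.04  ]
 [0.5602 0.2227 0.04  ]
 [0.4927 0.2128 0.04  ]
 [0.488  0.2461 0.04  ]]
((251.6193389892578, 167.4024658203125), (172.7799530029297, 174.62405395507812), 83.21102905273438) ctr [0.7075 0.1708 0.01  ]
[[ 0.9384  0.4738  0.01  ]
 [ 1.0056 -0.0639  0.01  ]
 [ 0.476  -0.1247  0.01  ]
 [ 0.4098  0.398   0.01  ]]
((279.5, 209.5), (419.0, 559.0), 90.0) ctr [0.5945 0.0857 0.01  ]
[[ 1.2548  1.0005  0.01  ]
 [ 1.264  -0.8202  0.01  ]
 [-0.0628 -0.7789  0.01  ]
 [-0.0779  0.9412  0.01  ]]
ff L-front [0.6069 0.082  0.099 ]
ff R-front [ 0.6231 -0.0157  0.099 ]
base nearL [0.4525 0.0653 0.015 ]
base nearR [ 0.4687 -0.0389  0.015 ]
rf backL [0.8143 0.1155 0.099 ]
rf backR [0.8256 0.0102 0.099 ]
plug shoulder [0.4966 0.3291 0.04  ]
plug stem end [0.4359 0.323  0.04  ]
plug head front [0.5348 0.3317 0.05  ]
pegtop [ 0.6215 -0.0873  0.12  ]
pegend [ 0.5791 -0.0886  0.12  ]
```

```bash
cat >> h.py <<'E'
def yaw(st):
    X=R.from_rotvec(st["tool_rot"]).as_matrix()[:,0]; return np.degrees(np.arctan2(X[1],X[0]))
def go(target,yawt=None,st=None,pos=None,yw=None):
    "units needed: turn first (units of 5deg, tool z), then shifts in turned tool frame"
    st=st or manip.get_state(); p=np.array(st["position"] if pos is None else pos); y0=yaw(st) if yw is None else yw
    y1=y0 if yawt is None else yawt
    a=np.radians(y1); X=np.array([np.cos(a),np.sin(a),0]);Y=np.array([np.sin(a),-np.cos(a),0]);Z=np.array([0,0,-1])
    d=np.array(target)-p
    print("turn units",round(-(y1-y0)/5,3),"shift units xyz",np.round(np.array([X@d,Y@d,Z@d])/.03,3))
E
python3 - <<'E'
from h import *
s=manip.get_state();print(yaw(s)); go((.47,.17,.30),8.5)
E
```

```text
21.0731989779845
turn units 2.515 shift units xyz [ 11.981 -22.792  -2.599]
```

Emit:
carry_out(
  rows=[
    [[80,0.8,-0.8,-0.8,0.84],[80,0.8,-0.8,-0.8,0.84],[80,0.8,-0.8,-0.8,0.84],[80,0.8,-1,0,0],[80,0.8,-1,0,0],[80,0.8,-1,0,0],[80,0.8,-1,0,0],[80,0.8,-1,0,0]],
  ],
)

```text
time_s: 0.82
position: [0.3606, -0.3023, 0.2946]
tool_rot: [-3.133, -0.231, -0.0]
wrist_force: [0.8, -0.5, -0.2]
grip_width: 0.913
```

Emit:
carry_out(
  rows=[
    [[80,0.7,-1,0,0],[80,0.7,-1,0,0],[80,0.7,-1,0,0],[80,0.7,-1,0,0],[80,0.7,-1,0,0],[80,0.7,-1,0,0],[80,0.7,-1,0,0],[80,0.7,-1,0,0]],
  ],
)

```text
time_s: 1.48
position: [0.4913, -0.0401, 0.2946]
tool_rot: [-3.133, -0.232, 0.0]
wrist_force: [0.2, -0.3, -1.2]
grip_width: 0.911
```

```bash
python3 - <<'E'
from h import *
s=manip.get_state();print(s["time_s"],s["position"],yaw(s)); go((.47,.17,.30),8.5)
E
```

```text
1.4833 [ 0.49127761 -0.04014719  0.29457483] 8.482803120691711
turn units -0.003 shift units xyz [ 0.334 -7.033 -0.181]
```

Emit:
carry_out(
  rows=[
    [[80,0,-1,0,0],[80,0,-1,0,0],[80,0,-1,0,0],[80,0,-1,0,0],[80,0,-1,0,0],[80,0,-1,0,0],[80,0,-0.8,0,0],[80,0,0,0,0]],
  ],
)

```text
time_s: 2.15
position: [0.4598, 0.1633, 0.2945]
tool_rot: [-3.131, -0.237, 0.001]
wrist_force: [-1.1, -0.9, -0.4]
grip_width: 0.913
```

```bash
python3 - <<'E'
from h import *
import json
s=manip.get_state();im,d=snap("wrist","w1.png"); np.save("w1d.npy",d); json.dump({k:np.asarray(v).tolist() for k,v in s.items()},open("w1.json","w"))
print(s["position"],yaw(s))
E
```

```text
[0.45984599 0.16330289 0.29447615] 8.664922816556386
```

View pics/w1.png

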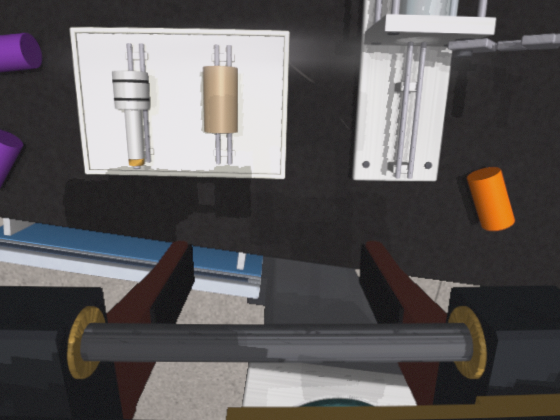

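```bash
cat > m1.py <<'E'
from h import *
import json
np.set_printoptions(precision=4,suppress=True)
s=json.load(open("w1.json")); im=cv2.imread("pics/w1.png"); d=np.load("w1d.npy")
v,u=np.mgrid[0:420,0:560]; P=bydepth(np.c_[u.ravel(),v.ravel()],d,"wrist",s).reshape(420,560,3)
hsv=cv2.cvtColor(im,cv2.COLOR_BGR2HSV)
def ext(Q,name):
    c=Q[:,:2].mean(0); w,V=np.linalg.eigh(np.cov((Q[:,:2]-c).T)); a=V[:,1]; a*=np.sign(a[0]); n=np.array([-a[1],a[0]])
    t=(Q[:,:2]-c)@a; e=(Q[:,:2]-c)@n; lo,hi=np.percentile(t,[.5,99.5]); l2,h2=np.percentile(e,[.5,99.5])
    ctr=c+a*(lo+hi)/2+n*(l2+h2)/2
    print(name,"ctr",ctr,"yaw",np.degrees(np.arctan2(a[1],a[0])),"len",hi-lo,"wid",h2-l2,"z",np.percentile(Q[:,2],[1,50,99]),len(Q)); return ctr,a
core=np.zeros((420,560),bool);core[55:145,195:245]=1; 
ext(P[core&(P[...,2]>.028)&(hsv[...,1]>60)],"core")
pl=np.zeros((420,560),bool);pl[60:175,105:155]=1
head=pl&(P[...,2]>.040)&(P[...,2]<.07); ext(P[head],"head")
# head mask axial extent & stem
stem=pl&(P[...,2]>.028)&(P[...,2]<.0445)&(v>112)&(u>120)&(u<148); ext(P[stem],"stem")
ext(P[pl&(P[...,2]>.028)],"plug all")
# tray floor z check, bench z, base z
print("floor",np.median(P[140:160,90:115,2]),"bench",np.median(P[110:150,305:340,2]),"base",np.median(P[110:150,365:385,2]),"flange top",np.median(P[20:30,390:460,2]))
fl=np.zeros((420,560),bool);fl[5:45,360:500]=1
ext(P[fl&(abs(P[...,2]-.099)<.004)&(im.min(2)>120)],"flange")
ba=np.zeros((420,560),bool);ba[45:190,345:455]=1
ext(P[ba&(abs(P[...,2]-.015)<.004)&(im.min(2)>100)],"base")
ra=ba&(P[...,2]>.038)&(P[...,2]<.055)&(v<180)&(v>50); ext(P[ra],"rails")
E
python3 m1.py
python3 - <<'E'
import cv2
im=cv2.imread("pics/w1.png"); cv2.imwrite("pics/w1z.png",cv2.resize(im[0:200,340:560],None,fx=3,fy=3,interpolation=2))
cv2.imwrite("pics/w1y.png",cv2.resize(im[20:190,60:300],None,fx=3.3,fy=3.3,interpolation=2))
E
```

```text
core ctr [0.5257 0.2361] yaw 6.661499159184721 len 0.06704966422388012 wid 0.0344997028560685 z [0.0348 0.0467 0.0505] 1959
head ctr [0.5008 0.3345] yaw 7.075562895748656 len 0.08272497623764019 wid 0.03175912277629461 z [0.0402 0.0471 0.0503] 1153
stem ctr [0.4664 0.33  ] yaw 7.064649842340333 len 0.06275535075584 wid 0.017886763829054277 z [0.0294 0.0372 0.0405] 894
plug all ctr [0.4922 0.2625] yaw 2.296895819944588 len 0.10615992105843575 wid 0.17942647353262145 z [0.0295 0.0401 0.0509] 2332
floor 0.0051497150618527165 bench -0.001248545792857353 base 0.014155405458666281 flange top 0.09815130216087409
flange ctr [0.6237 0.0397] yaw -81.95896967799389 len 0.09928671797628046 wid 0.01451515190691928 z [0.0961 0.0981 0.1   ] 1869
base ctr [0.5401 0.0284] yaw 8.082025281980268 len 0.15381680977417284 wid 0.10218381088519313 z [0.012  0.0142 0.0165] 9870
rails ctr [0.54   0.0287] yaw 7.8313090365783244 len 0.13519621125577738 wid 0.021552406505944192 z [0.0384 0.0442 0.0466] 1605
```

View pics/w1z.png

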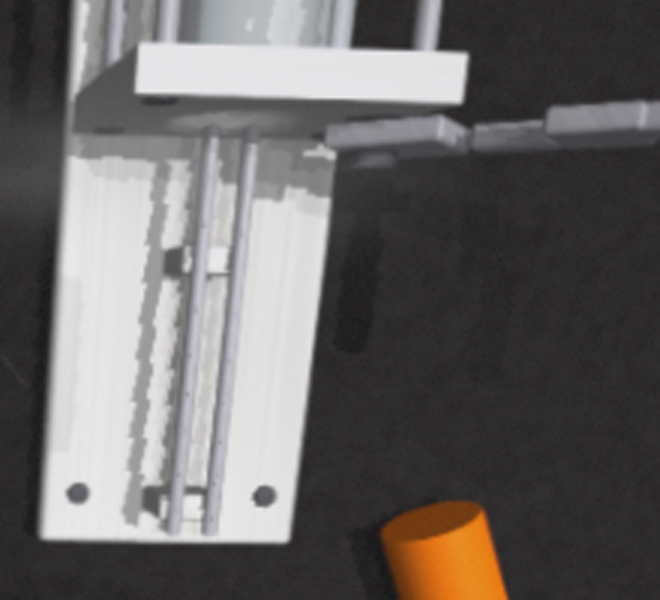

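View pics/w1y.png

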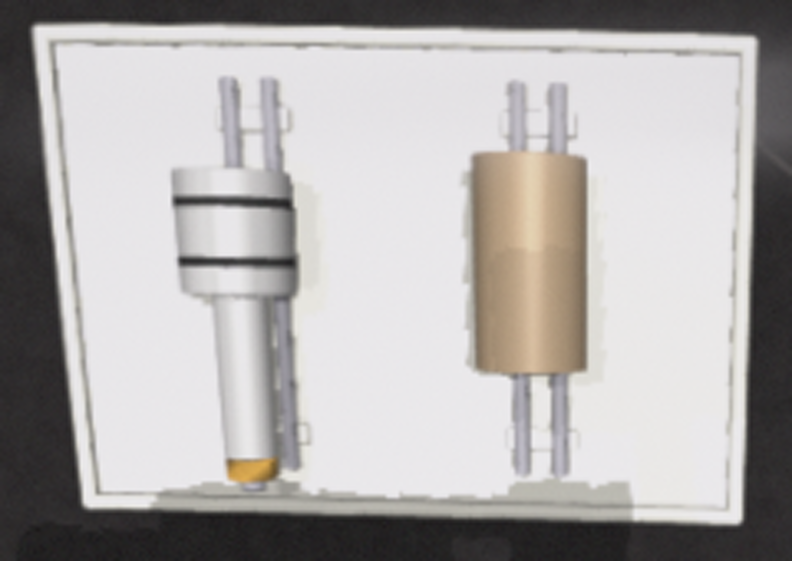

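```bash
python3 - <<'E'
from h import *
import json
np.set_printoptions(precision=4,suppress=True)
w=json.load(open("w1.json"))
print(onplane([(132,109.4)],"wrist",.05,w),onplane([(135.8,166.4)],"wrist",.031,w),onplane([(130,20+168/3.3)],"wrist",.048,w))
go((.5108,.2344,.10),6.7); go((.5108,.2344,.0155),6.7)
E
```

```text
[[0.5026 0.3277 0.05  ]] [[0.4365 0.3272 0.031 ]] [[0.5418 0.3327 0.048 ]]
turn units 0.395 shift units xyz [ 1.956 -2.222  6.482]
turn units 0.395 shift units xyz [ 1.956 -2.222  9.299]
```

Emit:
carry_out(
  grip_force=25,
  rows=[
    [[65,0.49,-0.55,1,0.4],[65,0.49,-0.55,1,0],[65,0.49,-0.55,1,0],[65,0.49,-0.55,1,0],[65,0,0,1,0],[65,0,0,1,0],[65,0,0,0.5,0],[65,0,0,0,0]],
  ],
)

```text
time_s: 2.87
position: [0.5087, 0.2302, 0.0958]
tool_rot: [3.134, 0.176, -0.012]
wrist_force: [-0.8, -1.4, -0.2]
grip_width: 0.74
```

```bash
python3 - <<'E'
from h import *
s=manip.get_state();snap("wrist","w2.png");print(yaw(s)); go((.5108,.2344,.0155),6.7)
E
```

```text
6.43605559415874
turn units -0.055 shift units xyz [ 0.038 -0.118  2.746]
```

View pics/w2.png

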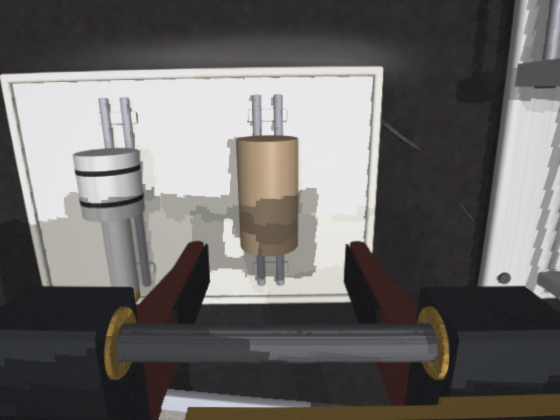

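Emit:
carry_out(
  rows=[
    [[65,0.04,-0.12,0.7,0],[65,0,0,0.8,0],[65,0,0,0.8,0],[65,0,0,0.4,0],[30,0,0,0,0],[30,0,0,0,0],[30,0,0,0,0],[30,0,0,0,0]],
  ],
)

```text
time_s: 3.58
position: [0.5137, 0.2364, 0.0205]
tool_rot: [-3.136, -0.177, -0.005]
wrist_force: [0.4, -0.3, 0.4]
grip_width: 0.477
```

Emit:
carry_out(
  rows=[
    [[30,0,0,0,0],[30,0,0,0,0],[30,0,0,-0.3,0],[30,0,0,-0.7,0],[30,0,0,-1,0],[30,0,0,-1,0],[30,0,0,-1,0],[30,0,0,0,0]],
  ],
)

```text
time_s: 4.25
position: [0.5157, 0.2375, 0.1451]
tool_rot: [-3.134, -0.178, -0.015]
wrist_force: [1.0, 1.0, -1.2]
grip_width: 0.429
```

```bash
python3 - <<'E'
from h import *
s=manip.get_state();snap("wrist","w3.png");snap("scene","s3.png");print(s["position"],yaw(s),s["wrist_force"],s["grip_width"]*88)
E
```

```text
[0.51568418 0.2374797  0.14510208] 6.486349209586797 [ 1.04699693  1.03448486 -1.22274157] 37.727695131061914
```

View pics/w3.png

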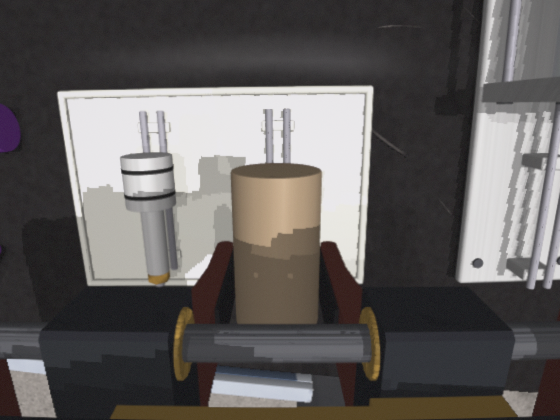

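```bash
cat > mc.py <<'E'
from h import *
np.set_printoptions(precision=4,suppress=True)
s=manip.get_state(); im,d=imaging.snapshot("wrist"); hsv=cv2.cvtColor(im,cv2.COLOR_BGR2HSV)
v,u=np.mgrid[0:420,0:560]; P=bydepth(np.c_[u.ravel(),v.ravel()],d,"wrist",s).reshape(420,560,3)
m=(hsv[...,0]>8)&(hsv[...,0]<25)&(hsv[...,1]>50)&(v>140)&(v<320)&(u>225)&(u<330)&(d>0)
a=np.radians(yaw(s)); X=np.array([np.cos(a),np.sin(a),0]); Y=np.array([np.sin(a),-np.cos(a),0])
Q=P[m]-s["position"]; x=Q@X; y=Q@Y; z=Q[:,2]
print(s["position"],yaw(s),"n",m.sum())
for lo in range(-30,70,10):
    k=(x*1000>=lo)&(x*1000<lo+10)
    if k.sum()>30: print(lo,k.sum(),"ztop",np.percentile(z[k],98),"ycen",(np.percentile(y[k],1)+np.percentile(y[k],99))/2,"w",np.ptp(np.percentile(y[k],[1,99])))
print("x front",np.percentile(x,[99,99.7]))
E
python3 mc.py
```

```text
[0.5129 0.2365 0.1405] 6.481299467813099 n 13246
-20 617 ztop 0.02928890206583419 ycen 4.2459779759933605e-05 w 0.03672439165496068
-10 1749 ztop 0.029410238573326555 ycen -8.806218453804963e-05 w 0.03624651572241455
0 1883 ztop 0.02945977973627915 ycen -2.976229036538193e-05 w 0.03642861144856606
10 1967 ztop 0.029475394951439506 ycen -0.00018182466036978893 w 0.03567258642652084
20 2066 ztop 0.029476872826718948 ycen -0.0003108727118464917 w 0.03521667219873888
30 2168 ztop 0.02945531941058716 ycen -0.000250643604766905 w 0.035181732580835644
40 2790 ztop 0.029299040669314082 ycen -0.00035397306061926356 w 0.03491567320945875
x front [0.0478 0.0479]
```

```bash
python3 - <<'E'
from h import *
go((.5591,.0310,.10),8.0);go((.5591,.0310,.0535),8.0)
E
```

```text
turn units -0.304 shift units xyz [0.615 6.988 1.297]
turn units -0.304 shift units xyz [0.615 6.988 2.847]
```

Emit:
carry_out(
  rows=[
    [[30,0.3,0.6,0,-0.3],[30,0.3,1,0,0],[30,0,1,0,0],[30,0,1,0,0],[30,0,1,0,0],[30,0,1,0.4,0],[30,0,0.9,0.5,0],[30,0,0.5,0.4,0]],
  ],
)

```text
time_s: 5.07
position: [0.5572, 0.0277, 0.0973]
tool_rot: [3.134, 0.216, -0.005]
wrist_force: [0.7, 0.0, -2.1]
grip_width: 0.424
```

```bash
python3 - <<'E'
from h import *
s=manip.get_state();snap("wrist","w4.png");snap("scene");s=manip.get_state();print(s["position"],yaw(s),s["grip_width"]*88);go((.5591,.0310,.0535),8.0)
E
```

```text
[0.55579811 0.02816574 0.09611649] 7.796049111435732 37.16180744629865
turn units -0.041 shift units xyz [ 0.122 -0.078  1.421]
```

View pics/w4.png

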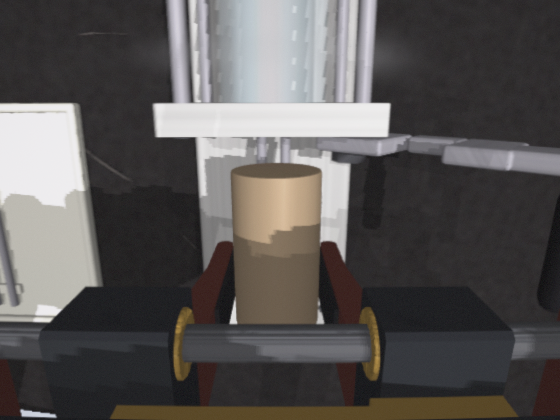

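```bash
cat > mf.py <<'E'
from h import *
np.set_printoptions(precision=4,suppress=True)
s=manip.get_state(); im,d=imaging.snapshot("wrist")
v,u=np.mgrid[0:420,0:560]; P=bydepth(np.c_[u.ravel(),v.ravel()],d,"wrist",s).reshape(420,560,3)
m=(abs(P[...,2]-.0985)<.004)&(im.min(2)>120)&(v<145)&(v>95)
a=np.radians(8); X=np.array([np.cos(a),np.sin(a)]); N=np.array([-np.sin(a),np.cos(a)])
Q=P[m][:,:2]-[.6165,.0391]; x=Q@X;y=Q@N
print(m.sum(),"x",np.percentile(x,[1,99]),"y",np.percentile(y,[.5,99.5]),"z",np.median(P[m][:,2]))
k=(x<.004); print("front edge slope", [ (lo,np.percentile(x[(y>lo)&(y<lo+.02)],2)) for lo in (-.05,-.03,-.01,.01,.03)])
t=s["position"][:2]-np.array([.6165,.0391]); print("tcp cell",t@X,t@N,s["position"][2],yaw(s))
E
python3 mf.py
```

```text
8043 x [0.0004 0.0143] y [-0.0499  0.0488] z 0.09820345224002194
front edge slope [(-0.05, np.float64(0.00045320473469562624)), (-0.03, np.float64(0.0004501804345535531)), (-0.01, np.float64(0.0004981087324569155)), (0.01, np.float64(0.0005851203911851038)), (0.03, np.float64(0.0006986290761283055))]
tcp cell -0.061632894372811366 -0.0023797827986386036 0.09611649134003573 7.796049111435732
```

Emit:
carry_out(
  rows=[
    [[30,0.12,-0.06,0.4,-0.04],[30,0,0,0.5,0],[30,0,0,0.35,0],[30,0,0,0.1,0],[30,0,0,0.03,0],[30,0,0,0,0],[30,0,0,0,0],[30,0,0,0,0]],
  ],
)

```text
time_s: 5.88
position: [0.5625, 0.0328, 0.0589]
tool_rot: [3.134, 0.224, 0.002]
wrist_force: [-0.2, -0.5, -1.1]
grip_width: 0.426
```

```bash
python3 mf.py; python3 - <<'E'
from h import *
s=manip.get_state();print(s["wrist_force"],s["grip_width"]*88);snap("wrist","w5.png")
E
```

```text
7072 x [0.0071 0.0145] y [-0.0499  0.0489] z 0.09819745127208873
front edge slope [(-0.05, np.float64(0.00735931762074335)), (-0.03, np.float64(0.007221148960621421)), (-0.01, np.float64(0.007142514998589419)), (0.01, np.float64(0.00709114284887356)), (0.03, np.float64(0.007063050322865044))]
tcp cell -0.054356315291878295 0.0012622485254777244 0.058945270355189 8.187299689121415
[ 1.09248213  0.17348596 -0.89499979] 37.379269211325465
```

View pics/w5.png

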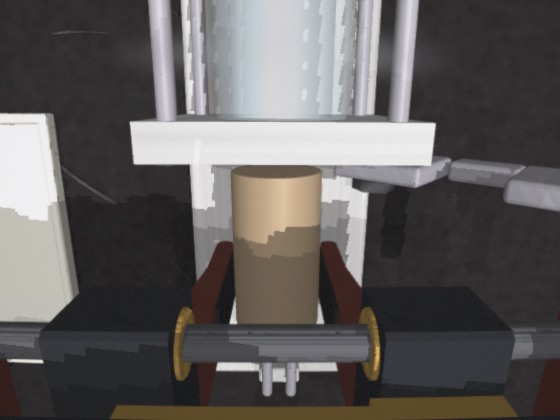

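Emit:
carry_out(
  rows=[
    [[30,0,0.05,0.1,0.02],[30,0,0,0.05,0],[30,0,0,0.03,0],[30,0,0,0,0],[30,0,0,0,0],[30,0,0,0,0],[30,0,0,0,0],[30,0,0,0,0]],
  ],
)

```text
time_s: 6.65
position: [0.5622, 0.031, 0.0531]
tool_rot: [3.134, 0.221, 0.0]
wrist_force: [-3.2, -1.8, 5.9]
grip_width: 0.434
```

```bash
cat > st.py <<'E'
from h import *
np.set_printoptions(precision=4,suppress=True)
s=manip.get_state()
a=np.radians(8); X=np.array([np.cos(a),np.sin(a)]); N=np.array([-np.sin(a),np.cos(a)])
t=s["position"][:2]-np.array([.6165,.0391]); f=s["wrist_force"]
print("t",round(s["time_s"],2),"tcp cell",t@X,t@N,s["position"][2],yaw(s),"F cell",f[:2]@X,f[:2]@N,f[2],"w",s["grip_width"]*88,"q",s["q"])
E
python3 st.py
```

```text
t 6.65 tcp cell -0.05494404134728842 -0.0005034814069619685 0.053088499730912814 8.077041062783064 F cell -3.443873091128823 -1.3167217939056093 5.870694001859024 w 38.19104366246613 q [-0.0675  0.5115  1.7585 -0.0002  0.8715  1.3624]
```

Emit:
carry_out(
  grip_force=12,
  rows=[
    [[46,0,0,0,0],[46,0,0,0,0],[46,0,0,-0.03,0],[30,0,0,0,0],[30,0,0,0,0],[30,0,0,0,0],[30,0.1,0,0,0],[30,0.15,0,0,0]],
  ],
)

```text
time_s: 7.32
position: [0.5685, 0.0319, 0.0537]
tool_rot: [3.134, 0.221, -0.004]
wrist_force: [-1.5, -1.5, 1.3]
grip_width: 0.429
```

```bash
python3 st.py
```

```text
t 7.32 tcp cell -0.04854864669506663 -0.00040154261401849703 0.05368677336560696 8.079716970401421 F cell -1.7102019189296105 -1.2522492711189344 1.294537060647548 w 37.74921769592984 q [-0.0649  0.5183  1.7416 -0.0006  0.8839  1.3653]
```

Now slide it into the flare, pausing to check force.

Emit:
carry_out(
  rows=[
    [[30,0.15,0,0,0],[30,0.15,0,0,0],[30,0.15,0,0,0],[30,0.15,0,0,0],[30,0.1,0,0,0],[30,0.1,0,0,0],[30,0,0,0,0],[30,0,0,0,0]],
  ],
)

```text
time_s: 7.98
position: [0.5942, 0.0357, 0.0538]
tool_rot: [-3.134, -0.221, -0.002]
wrist_force: [-0.1, 1.1, -1.0]
grip_width: 0.429
```

```bash
python3 st.py; python3 - <<'E'
from h import *
snap("wrist","w6.png")
E
```

```text
t 7.98 tcp cell -0.02254136332892647 -0.00028664172503058095 0.05377376088246705 8.067509131638479 F cell 0.10187273849936966 1.1300605708891294 -0.9824413829663425 w 37.743121862324976 q [-0.0563  0.5445  1.685   0.0005  0.9107  1.3735]
```

View pics/w6.png

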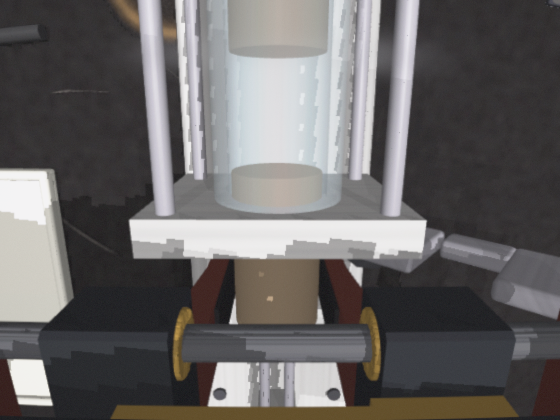

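Emit:
carry_out(
  rows=[
    [[30,0.1,0,0,0],[30,0.08,0,0,0],[30,0,0,0,0],[50,0,0,0,0],[55,0,0,0,0],[60,0,0,-0.4,0],[65,0,0,-1,0],[65,0,0,-1,0]],
  ],
)

```text
time_s: 8.7
position: [0.598, 0.0365, 0.1261]
tool_rot: [-3.133, -0.221, 0.003]
wrist_force: [0.8, -0.9, 0.6]
grip_width: 0.732
```

```bash
python3 st.py; python3 - <<'E'
from h import *
snap("wrist","w7.png")
c,s_=np.cos(np.radians(7.06)),np.sin(np.radians(7.06))
sh=np.array([.503,.3345]); g=np.array([.4664,.330])
print(sh-g)
go((.4664,.330,.14),7.06)
E
```

```text
t 8.7 tcp cell -0.018709322447038327 -2.608688354541807e-05 0.12606190047179824 8.073185618008779 F cell 0.6593361848066415 -1.0449874525065734 0.5710170243039336 w 64.38458594475847 q [-0.0545  0.4578  1.6158  0.0003  1.0702  1.3753]
[0.0366 0.0045]
turn units 0.205 shift units xyz [ -3.307 -10.274  -0.23 ]
```

View pics/w7.png

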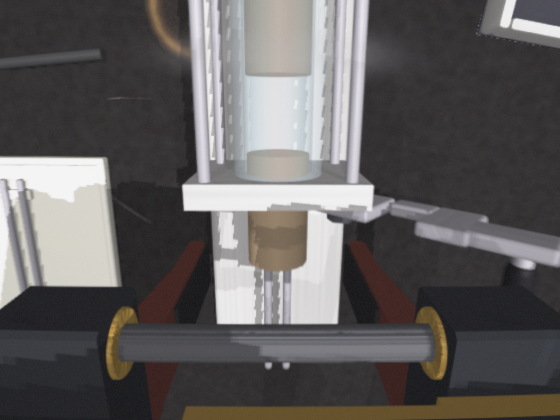

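```bash
python3 - <<'E'
from h import *
go((.4762,.3312,.12),7.06)
E
```

```text
turn units 0.205 shift units xyz [ -2.978 -10.273   0.437]
```

Emit:
carry_out(
  grip_force=45,
  rows=[
    [[65,-0.5,-0.8,-0.5,0.2],[50,-0.5,-1,0,0],[45,-0.5,-1,0,0],[45,-0.5,-1,0,0],[45,-0.5,-1,0,0],[45,-0.48,-1,0,0],[45,0,-1,0,0],[45,0,-1,0,0]],
  ],
)

```text
time_s: 9.42
position: [0.4803, 0.2588, 0.1419]
tool_rot: [-3.135, -0.194, -0.003]
wrist_force: [1.0, 0.1, 0.3]
grip_width: 0.512
```

Emit:
carry_out(
  rows=[
    [[45,0,-1,0,0],[45,0,-1,0.3,0],[45,0,-0.5,0.6,0],[45,0,0,0,0],[45,0,0,0,0],[45,0,0,0,0],[45,0,0,0,0],[45,0,0,0,0]],
  ],
)

```text
time_s: 10.08
position: [0.4723, 0.3309, 0.1147]
tool_rot: [-3.135, -0.192, -0.002]
wrist_force: [0.3, 0.3, 0.2]
grip_width: 0.512
```

```bash
cat > mp.py <<'E'
from h import *
import sys
np.set_printoptions(precision=4,suppress=True)
s=manip.get_state(); im,d=snap("wrist",sys.argv[1])
v,u=np.mgrid[0:420,0:560]; P=bydepth(np.c_[u.ravel(),v.ravel()],d,"wrist",s).reshape(420,560,3)
np.savez("mp.npz",P=P,pos=s["position"],yaw=yaw(s)); print(s["position"],yaw(s))
go((.4762,.3312,.0205),7.06)
E
python3 mp.py w8.png
```

```text
[0.4723 0.3309 0.1147] 6.996016252881527
turn units -0.013 shift units xyz [0.13  0.007 3.138]
```

View pics/w8.png

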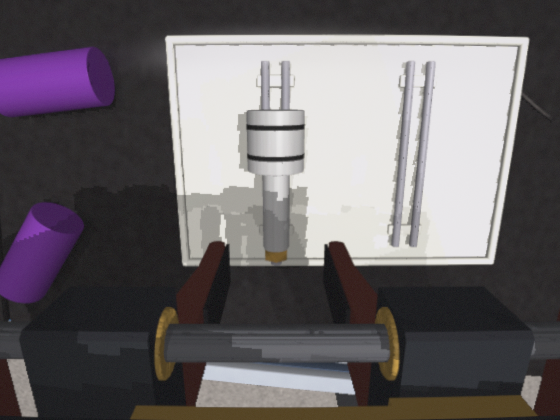

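```bash
python3 - <<'E'
import numpy as np
D=np.load("mp.npz");P=D["P"];a=np.radians(7);X=np.array([np.cos(a),np.sin(a),0]);Y=np.array([np.sin(a),-np.cos(a),0]);Q=P-D["pos"]
for v in range(100,264,8):
    r=Q[v,245:305]; k=r[:,2]+D["pos"][2]>.03
    if k.any(): print(v,"x %.4f"%np.median(r[k]@X),"z %.4f"%(r[k][:,2].max()+D["pos"][2]),"y %.4f %.4f"%((r[k]@Y).min(),(r[k]@Y).max()))
E
```

```text
100 x 0.0750 z 0.2761 y -0.0000 -0.0000
108 x 0.0750 z 0.2761 y -0.0000 -0.0000
116 x 0.0665 z 0.0499 y -0.0196 0.0176
124 x 0.0617 z 0.2761 y -0.0198 0.0177
132 x 0.0569 z 0.0502 y -0.0189 0.0180
140 x 0.0521 z 0.2761 y -0.0191 0.0181
148 x 0.0471 z 0.0510 y -0.0193 0.0173
156 x 0.0422 z 0.0507 y -0.0194 0.0183
164 x 0.0371 z 0.0495 y -0.0187 0.0175
172 x 0.0321 z 0.0502 y -0.0181 0.0161
180 x 0.0250 z 0.0401 y -0.0091 0.0078
188 x 0.0196 z 0.0409 y -0.0090 0.0079
196 x 0.0140 z 0.0400 y -0.0092 0.0079
204 x 0.0086 z 0.0400 y -0.0092 0.0079
212 x 0.0029 z 0.0397 y -0.0093 0.0080
220 x -0.0028 z 0.0405 y -0.0094 0.0081
228 x -0.0085 z 0.0405 y -0.0086 0.0082
236 x -0.0145 z 0.0398 y -0.0087 0.0082
244 x -0.0203 z 0.2761 y -0.0088 0.0082
252 x -0.0269 z 0.0402 y -0.0081 0.0068
260 x -0.0328 z 0.0393 y -0.0074 0.0068
```

Emit:
carry_out(
  rows=[
    [[45,0.13,-0.02,0.7,0],[45,0,0,0.9,0],[45,0,0,0.8,0],[45,0,0,0.5,0],[45,0,0,0.2,0],[45,0,0,0,0],[45,0,0,0,0],[45,0,0,0,0]],
  ],
)

```text
time_s: 10.8
position: [0.4764, 0.3331, 0.0221]
tool_rot: [-3.135, -0.193, -0.003]
wrist_force: [1.0, -0.0, 0.3]
grip_width: 0.51
```

```bash
python3 - <<'E'
from h import *
s=manip.get_state(); print(s["position"],s["wrist_force"]);go((.4762,.3312,.0205),7.06)
E
```

```text
[0.47641669 0.33310307 0.02206518] [ 1.02262982 -0.02796226  0.28337307]
turn units -0.0 shift units xyz [-0.015  0.062  0.052]
```

Good. Close and lift.

Emit:
carry_out(
  rows=[
    [[10,0,0.06,0.03,0],[10,0,0,0,0],[10,0,0,0,0],[10,0,0,0,0],[10,0,0,0,0],[10,0,0,0,0],[10,0,0,-0.3,0],[10,0,0,-0.6,0]],
  ],
)

```text
time_s: 11.47
position: [0.4735, 0.3298, 0.0455]
tool_rot: [3.134, 0.194, -0.007]
wrist_force: [0.6, -0.1, -2.1]
grip_width: 0.193
```

Emit:
carry_out(
  rows=[
    [[10,0,0,-1,0],[10,0,0,-1,0],[10,0,0.3,-1,0],[10,0,0.3,-0.5,0],[10,0,0.2,0,0],[10,0,0,0,0],[10,0,0,0,0],[10,0,0,0,0]],
  ],
)

```text
time_s: 12.13
position: [0.4772, 0.3067, 0.1502]
tool_rot: [3.135, 0.193, -0.005]
wrist_force: [0.0, 0.5, -2.0]
grip_width: 0.19
```

```bash
python3 mp.py w9.png; python3 st.py;python3 - <<'E'
import numpy as np
D=np.load("mp.npz");P=D["P"];a=np.radians(float(D["yaw"]));X=np.array([np.cos(a),np.sin(a),0]);Y=np.array([np.sin(a),-np.cos(a),0]);Q=P-D["pos"]
for v in range(140,320,8):
    r=Q[v,220:330]; k=(r[:,2]>-.005)&(r[:,2]<.045)&(abs(r@Y)<.025)
    if k.any(): print(v,"x %.4f"%np.median(r[k]@X),"z %.4f"%np.percentile(r[k][:,2],98),"y %.4f %.4f"%((r[k]@Y).min(),(r[k]@Y).max()))
E
```

```text
[0.4772 0.3067 0.1502] 7.056913319850773
turn units 0.002 shift units xyz [ 0.063 -0.811  4.324]
t 12.18 tcp cell -0.10055667704303967 0.28450204270763 0.15021698632346603 7.071477682558485 F cell 0.33970384092171374 -0.0320618876050627 -1.4788750603616063 w 17.087697359987434 q [0.4494 0.3896 1.6627 0.0004 1.0924 1.8966]
140 x 0.0616 z 0.0282 y -0.0186 0.0175
148 x 0.0587 z 0.0288 y -0.0190 0.0183
156 x 0.0558 z 0.0290 y -0.0192 0.0177
164 x 0.0528 z 0.0288 y -0.0186 0.0180
172 x 0.0498 z 0.0288 y -0.0189 0.0181
180 x 0.0468 z 0.0291 y -0.0192 0.0182
188 x 0.0437 z 0.0293 y -0.0186 0.0178
196 x 0.0406 z 0.0292 y -0.0187 0.0178
204 x 0.0375 z 0.0293 y -0.0190 0.0180
212 x 0.0343 z 0.0290 y -0.0186 0.0183
220 x 0.0312 z 0.0290 y -0.0180 0.0170
228 x 0.0282 z 0.0295 y -0.0116 0.0104
236 x 0.0210 z 0.0193 y -0.0088 0.0085
244 x 0.0162 z 0.0196 y -0.0173 0.0173
252 x 0.0120 z 0.0191 y -0.0172 0.0173
260 x 0.0108 z 0.0220 y -0.0173 0.0173
268 x 0.0102 z 0.0293 y -0.0176 0.0178
276 x 0.0103 z 0.0361 y -0.0185 0.0185
284 x 0.0106 z 0.0425 y -0.0195 0.0191
292 x -0.0043 z 0.0448 y -0.0098 0.0101
300 x -0.0086 z 0.0420 y -0.0086 0.0086
308 x -0.0127 z 0.0440 y -0.0085 0.0090
316 x -0.0167 z 0.0439 y -0.0086 0.0091
```

View pics/w9.png

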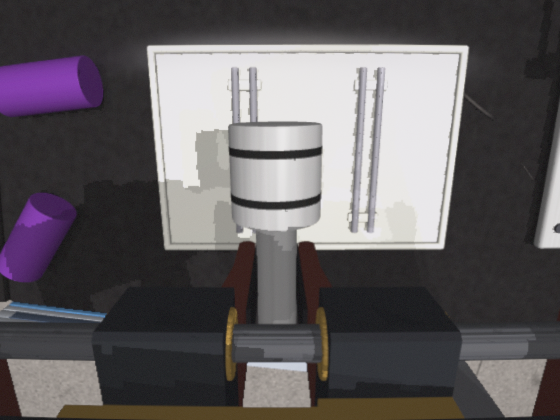

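```bash
python3 - <<'E'
from h import *
go((.5026,.0229,.10),8.0)
E
```

```text
turn units -0.186 shift units xyz [-0.483  9.49   1.674]
```

Emit:
carry_out(
  rows=[
    [[10,-0.24,0.6,0,-0.19],[10,-0.24,1,0,0],[10,0,1,0,0],[10,0,1,0,0],[10,0,1,0,0],[10,0,1,0,0],[10,0,1,0,0],[10,0,1,0,0]],
  ],
)

```text
time_s: 12.85
position: [0.4951, 0.0784, 0.1508]
tool_rot: [-3.134, -0.221, 0.003]
wrist_force: [1.1, -0.5, -3.1]
grip_width: 0.194
```

Emit:
carry_out(
  rows=[
    [[10,0,1,0,0],[10,0,0.6,0,0],[10,0,0.3,0.5,0],[10,0,0,0.7,0],[10,0,0,0.4,0],[10,0,0,0,0],[10,0,0,0,0],[10,0,0,0,0]],
  ],
)

```text
time_s: 13.52
position: [0.5039, 0.0233, 0.1039]
tool_rot: [-3.134, -0.22, 0.001]
wrist_force: [0.9, 0.5, -2.3]
grip_width: 0.194
```

```bash
python3 mp.py w10.png >/dev/null; python3 st.py;python3 - <<'E'
from h import *
go((.5026,.0229,.0535),8.0)
E
```

```text
t 13.57 tcp cell -0.11334603435789473 -0.00010065615185640177 0.10431471915447077 8.05495103555875 F cell 0.3650530801789181 0.30762041287758174 -1.0987038423361741 w 17.19366203231585 q [-0.091   0.3701  1.8465  0.0001  0.9243  1.3392]
turn units 0.011 shift units xyz [-0.057  0.003  1.694]
```

View pics/w10.png

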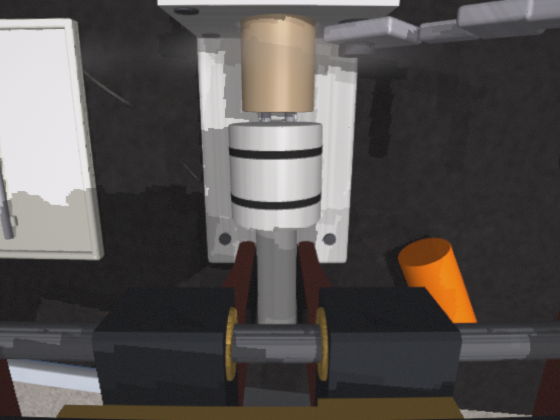

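```bash
python3 - <<'E'
import numpy as np
D=np.load("mp.npz");P=D["P"];a=np.radians(8);X=np.array([np.cos(a),np.sin(a)]);
for v in range(96,130,3):
    p=P[v,278]; print(v,(p[:2]-[.6165,.0391])@X,p[2])
E
```

```text
96 -0.03612443750677719 0.0815506945932567
99 -0.0375212130752259 0.08230376494499372
102 -0.038913752985083 0.0823208708045999
105 -0.040306426685698934 0.08281059008453409
108 -0.041709542859356706 0.08259980169359207
111 -0.04311309974424798 0.0827071583916617
114 -0.04594603206750408 0.040210223417335905
117 -0.04772057723284243 0.03952810520325373
120 -0.0495873043756548 0.03732199920307419
123 -0.047020730550726995 0.11382856368602143
126 -0.04709987314316258 0.1309756709321215
129 -0.04810636537776619 0.13168719423790115
```

Emit:
carry_out(
  rows=[
    [[10,-0.12,0.02,0.4,0.01],[10,0,0,0.6,0],[10,0,0,0.4,0],[10,0,0,0.2,0],[10,0,0,0,0],[10,0,0,0,0],[10,0,0,0,0],[10,0,0,0,0]],
  ],
)

```text
time_s: 14.23
position: [0.5011, 0.0219, 0.0568]
tool_rot: [3.134, 0.219, 0.003]
wrist_force: [0.6, 0.7, -2.5]
grip_width: 0.19
```

```bash
python3 st.py
```

```text
t 14.23 tcp cell -0.11666762941043227 -0.0010029069057833385 0.05675093721225561 7.981345561226796 F cell 0.6793591662708557 0.6188846859594772 -2.4869621057919766 w 16.70467860584574 q [-0.0943  0.4409  1.8942  0.0001  0.8047  1.3372]
```

Emit:
carry_out(
  rows=[
    [[10,0,-0.025,0.05,0],[10,0,0,0.04,0],[10,0,0,0.02,0],[10,0,0,0,0],[10,0,0,0,0],[10,0,0,0,0],[10,0,0,0,0],[10,0,0,0,0]],
  ],
)

```text
time_s: 14.9
position: [0.5003, 0.0226, 0.0528]
tool_rot: [-3.134, -0.218, -0.001]
wrist_force: [-0.5, -0.1, 3.8]
grip_width: 0.194
```

```bash
python3 st.py
```

```text
t 14.9 tcp cell -0.11738476382172575 -0.00015248425790810247 0.05276485493911649 7.973247887838238 F cell -0.5379737064141361 -5.2646075712356466e-05 3.8250677404842053 w 17.0870143850739 q [-0.0929  0.4473  1.8977  0.0002  0.7963  1.3386]
```

Emit:
carry_out(
  rows=[
    [[10,0.1,0,-0.03,0],[10,0.15,0,0,0],[10,0.15,0,0,0],[10,0.15,0,0,0],[10,0.15,0,0,0],[10,0.15,0,0,0],[10,0.1,0,0,0],[10,0,0,0,0]],
  ],
)

```text
time_s: 15.57
position: [0.5298, 0.0267, 0.0535]
tool_rot: [-3.134, -0.218, -0.002]
wrist_force: [0.1, 0.2, -1.9]
grip_width: 0.2
```

```bash
python3 st.py;  python3 mp.py w11.png >/dev/null
```

```text
t 15.57 tcp cell -0.08762311239006719 -0.00018312964980269145 0.05345702776812185 7.972273606860351 F cell 0.10070501606420543 0.1803823934051336 -1.8754401302384032 w 17.572698686074933 q [-0.0801  0.4762  1.8328  0.0005  0.8311  1.3512]
```

View pics/w11.png

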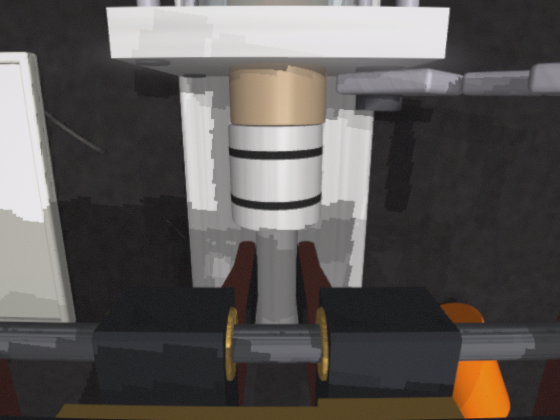

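Emit:
carry_out(
  rows=[
    [[10,0.12,0,0,0],[10,0.12,0,0,0],[10,0.12,0,0,0],[10,0.12,0,0,0],[10,0.12,0,0,0],[10,0.12,0,0,0],[10,0.12,0,0,0],[10,0,0,0,0]],
  ],
)

```text
time_s: 16.28
position: [0.5543, 0.0302, 0.0535]
tool_rot: [-3.134, -0.218, -0.001]
wrist_force: [-0.2, -0.7, -0.3]
grip_width: 0.194
```

```bash
python3 st.py;  python3 mp.py w12.png >/dev/null
```

```text
t 16.28 tcp cell -0.06287046622734538 -0.00016680180880729138 0.05345512442491558 7.975329008467745 F cell -0.29869733059771547 -0.6274846572905138 -0.28696998878630864 w 17.037596533114883 q [-0.0702  0.5023  1.7769  0.0003  0.8616  1.3612]
```

View pics/w12.png

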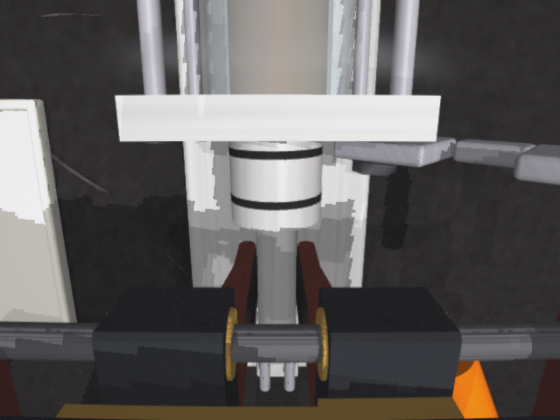

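Emit:
carry_out(
  rows=[
    [[10,0.08,0,0,0],[10,0.08,0,0,0],[10,0.08,0,0,0],[10,0.08,0,0,0],[10,0.08,0,0,0],[10,0.08,0,0,0],[10,0.08,0,0,0],[10,0,0,0,0]],
  ],
)

```text
time_s: 17.0
position: [0.5709, 0.0325, 0.0535]
tool_rot: [-3.134, -0.218, -0.002]
wrist_force: [-0.1, -0.8, -1.9]
grip_width: 0.19
```

```bash
python3 st.py
```

```text
t 17.0 tcp cell -0.046084406304612135 -0.00015251077864363288 0.05350064373043656 7.972476390440607 F cell -0.2077500345483943 -0.7652950609808628 -1.9337121563975985 w 16.733954089458148 q [-0.0641  0.5198  1.739   0.0004  0.8817  1.3674]
```

Emit:
carry_out(
  rows=[
    [[10,0.06,0,0,0],[10,0.06,0,0,0],[10,0.06,0,0,0],[10,0.06,0,0,0],[10,0.06,0,0,0],[10,0.06,0,0,0],[10,0.04,0,0,0],[10,0,0,0,0]],
  ],
)

```text
time_s: 17.67
position: [0.5825, 0.0341, 0.0535]
tool_rot: [-3.134, -0.218, -0.001]
wrist_force: [-0.4, -0.5, -1.0]
grip_width: 0.193
```

```bash
python3 st.py; python3 mp.py w13.png >/dev/null
```

```text
t 17.67 tcp cell -0.03439634159587468 -0.0001768869458819303 0.053530106150781194 7.9722677318956 F cell -0.4965439305168715 -0.43387415248600053 -0.95691395239686 w 16.990590559895647 q [-0.06    0.5323  1.712   0.0003  0.8964  1.3715]
```

View pics/w13.png

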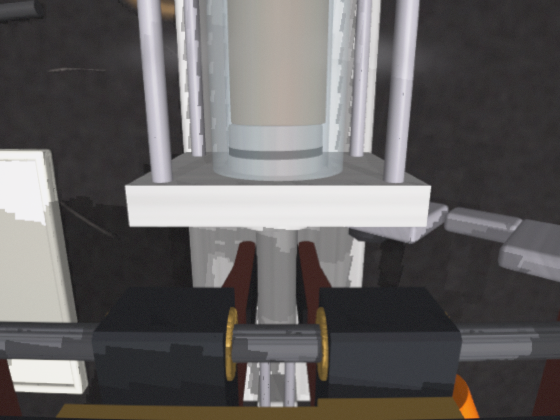

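Emit:
carry_out(
  rows=[
    [[10,0.04,0,0,0],[10,0.04,0,0,0],[10,0.04,0,0,0],[10,0.04,0,0,0],[10,0.03,0,0,0],[10,0.03,0,0,0],[10,0,0,0,0],[10,0,0,0,0]],
  ],
)

```text
time_s: 18.38
position: [0.5887, 0.0351, 0.0535]
tool_rot: [-3.134, -0.218, -0.001]
wrist_force: [-1.2, -0.2, -2.0]
grip_width: 0.193
```

```bash
python3 st.py
```

```text
t 18.38 tcp cell -0.028122518452865376 -0.00013239034150303334 0.053512505424709346 7.9724356201487385 F cell -1.1811469799133616 -0.05654488773650149 -2.043488436415046 w 17.017919612071346 q [-0.0578  0.5392  1.6973  0.0002  0.9046  1.3737]
```

Shoulder about level with the mouth, ~2 mm to go. Small steps watching for the stop.

Emit:
carry_out(
  rows=[
    [[10,0.02,0,0,0],[10,0.02,0,0,0],[10,0.02,0,0,0],[10,0.01,0,0,0],[10,0,0,0,0],[10,0,0,0,0],[10,0,0,0,0],[10,0,0,0,0]],
  ],
)

```text
time_s: 19.05
position: [0.5905, 0.0353, 0.0535]
tool_rot: [-3.134, -0.218, -0.0]
wrist_force: [-1.5, 0.5, -1.2]
grip_width: 0.193
```

```bash
python3 st.py
```

```text
t 19.05 tcp cell -0.026244277288167785 -0.0001390509195436972 0.05348160852641021 7.973968067339906 F cell -1.3868557190221957 0.6633347880841562 -1.1746633435046614 w 16.95409992130626 q [-0.0571  0.5414  1.6927  0.0002  0.9074  1.3744]
```

Emit:
carry_out(
  rows=[
    [[10,0.02,0,0,0],[10,0.02,0,0,0],[10,0.01,0,0,0],[10,0,0,0,0],[10,0,0,0,0],[10,0,0,0,0],[10,0,0,0,0],[10,0,0,0,0]],
  ],
)

```text
time_s: 19.72
position: [0.592, 0.0355, 0.0535]
tool_rot: [-3.134, -0.218, -0.0]
wrist_force: [-2.5, 0.1, -1.8]
grip_width: 0.196
```

```bash
python3 st.py; python3 mp.py w14.png >/dev/null
```

```text
t 19.72 tcp cell -0.024727174194558218 -0.00016783878851289345 0.05349029663676377 7.971469636328775 F cell -2.4739546372683754 0.4662577948829141 -1.7543862221969528 w 17.230250074999006 q [-0.0566  0.543   1.6892  0.0001  0.9092  1.3749]
```

View pics/w14.png

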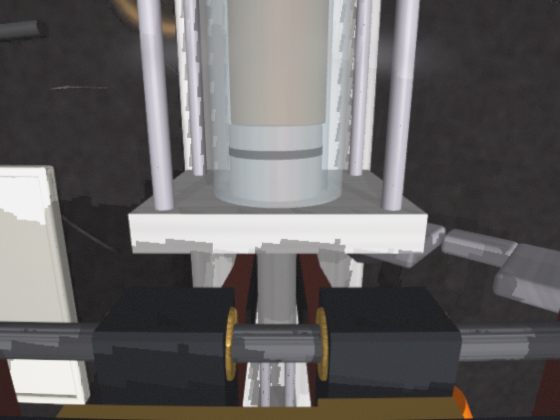

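Emit:
carry_out(
  rows=[
    [[10,0.02,0,0,0],[10,0.02,0,0,0],[10,0.02,0,0,0],[10,0,0,0,0],[10,0,0,0,0],[10,0,0,0,0],[10,0,0,0,0],[10,0,0,0,0]],
  ],
)

```text
time_s: 20.43
position: [0.5923, 0.0357, 0.0532]
tool_rot: [-3.134, -0.218, 0.004]
wrist_force: [-4.7, -1.3, -0.8]
grip_width: 0.189
```

```bash
python3 st.py; python3 - <<'E'
from h import *
im,d=snap("scene","s15.png"); im2,_=snap("top","t15.png")
cv2.imwrite("pics/s15z.png",cv2.resize(im[140:240,200:340],None,fx=5,fy=5,interpolation=2))
cv2.imwrite("pics/t15z.png",cv2.resize(im2[110:200,260:340],None,fx=6,fy=6,interpolation=2))
E
```

```text
t 20.43 tcp cell -0.02439660837131632 2.4154322943023207e-06 0.05316385288945295 7.974212096537264 F cell -4.803963114940014 -0.6766468297441814 -0.7664763149395696 w 16.647146480007702 q [-0.0561  0.5449  1.6862 -0.0001  0.913   1.3756]
```

View pics/s15z.png

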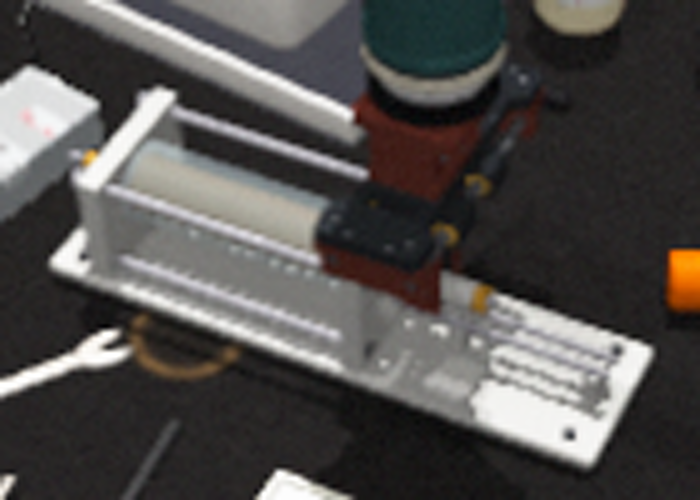

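View pics/t15z.png

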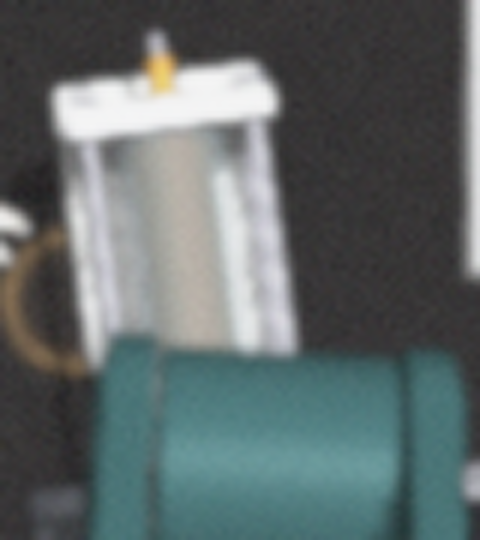

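Emit:
carry_out(
  rows=[
    [[10,0.02,0,0,0],[10,0.02,0,0,0],[10,0,0,0,0],[10,0,0,0,0],[10,0,0,0,0],[10,0,0,0,0],[10,0,0,0,0],[10,0,0,0,0]],
  ],
)

```text
time_s: 21.2
position: [0.5924, 0.0358, 0.053]
tool_rot: [-3.134, -0.219, 0.007]
wrist_force: [-6.1, -1.3, 1.6]
grip_width: 0.193
```

```bash
python3 st.py
```

```text
t 21.2 tcp cell -0.0243802935047339 4.831408143153972e-05 0.05301341209101486 7.978387937634847 F cell -6.233282386532479 -0.41487197288752997 1.6269741524398516 w 16.991844970572654 q [-0.0558  0.546   1.6844 -0.0005  0.9159  1.376 ]
```

Emit:
carry_out(
  rows=[
    [[10,-0.03,0,0,0],[10,-0.03,0,0,0],[10,0,0,0,0],[28,0,0,0,0],[30,-0.05,0,0,0],[30,-0.05,0,-0.2,0],[30,0,0,-0.8,0],[30,-0.5,0,-1,0]],
  ],
)

```text
time_s: 21.87
position: [0.5774, 0.0333, 0.1135]
tool_rot: [-3.134, -0.218, -0.002]
wrist_force: [1.2, -0.4, -0.1]
grip_width: 0.342
```

Emit:
carry_out(
  rows=[
    [[40,-0.8,0,-1,0],[40,-0.8,0,-1,0],[40,0,0,0,0],[40,0,0,0,0],[40,0,0,0,0],[40,0,0,0,0],[40,0,0,0,0],[40,0,0,0,0]],
  ],
)

```text
time_s: 22.53
position: [0.5278, 0.0266, 0.1722]
tool_rot: [-3.134, -0.218, 0.003]
wrist_force: [-0.6, 1.3, -0.3]
grip_width: 0.457
```

```bash
python3 st.py; python3 mp.py w16.png >/dev/null
```

```text
t 22.53 tcp cell -0.08958895417374485 -4.8168438394197155e-05 0.172215550075449 7.977064886362341 F cell -0.4582620964758085 1.335411132014626 -0.2874991349203166 w 40.19633483680661 q [-0.0806  0.3116  1.7239  0.0002  1.108   1.3509]
```

View pics/w16.png

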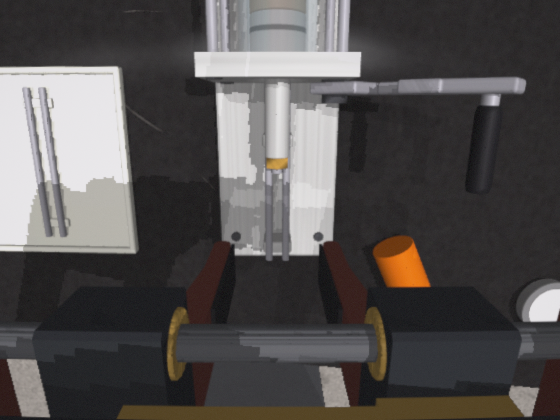

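```bash
cat > mk.py <<'E'
import numpy as np, cv2, sys
D=np.load("mp.npz");P=D["P"];im=cv2.imread("pics/"+sys.argv[1]);a=np.radians(8);X=np.array([np.cos(a),np.sin(a)]);N=np.array([-np.sin(a),np.cos(a)])
C=np.stack([(P[...,:2]-[.6165,.0391])@X,(P[...,:2]-[.6165,.0391])@N,P[...,2]],-1)*1000
np.set_printoptions(precision=1,suppress=True)
k=(C[...,2]>68)&(C[...,2]<77)&(abs(C[...,1])<12)&(C[...,0]<-1)&(C[...,0]>-90)
print("stem x",np.percentile(C[k][:,0],[.5,99.5]),"y",np.percentile(C[k][:,1],[1,99]),"z",np.percentile(C[k][:,2],[50,98]))
k=(im.max(2)<70)&(C[...,2]>80)&(C[...,2]<190)&(C[...,0]<-12)&(C[...,0]>-72)&(C[...,1]<-30)&(np.mgrid[0:420,0:560][0]<240)
if k.sum(): print("peg n",k.sum(),"x",np.percentile(C[k][:,0],[1,99]),"y",np.percentile(C[k][:,1],[2,50,98]),"z",np.percentile(C[k][:,2],[2,50,98]))
E
python3 mk.py w16.png
```

```text
stem x [-61.6  -1.3] y [-7.4  6.4] z [70. 72.]
peg n 2375 x [-62.9 -16.3] y [-119.1 -111.1 -107.2] z [130.5 137.1 139.3]
```

Emit:
carry_out(
  grip_force=15,
  rows=[
    [[45,0.4,0.7,0,0],[45,0.4,0.8,0,0],[45,0.4,0.8,0,0],[45,0.45,0.8,0,0],[45,0,0.65,0.2,0],[45,0,0,0.3,0],[45,0,0,0,0],[45,0,0,0,0]],
  ],
)

```text
time_s: 23.25
position: [0.591, -0.0772, 0.157]
tool_rot: [-3.132, -0.218, 0.005]
wrist_force: [-0.5, -0.3, 0.0]
grip_width: 0.514
```

```bash
python3 st.py; python3 mp.py w17.png >/dev/null; python3 mk.py w17.png
```

```text
t 23.25 tcp cell -0.04140912128403729 -0.11161837443107812 0.15702826966664346 7.954939434455096 F cell -0.5006178519165848 -0.2056078595585004 0.003618571343327222 w 45.18898997626574 q [-0.2461  0.4195  1.5914  0.0007  1.1343  1.1856]
stem x [-61.  -4.] y [-7.8  6. ] z [70.  71.9]
peg n 970 x [-36.5 -16.1] y [-120.9 -114.5 -108.2] z [132.  137.3 139.2]
```

View pics/w17.png

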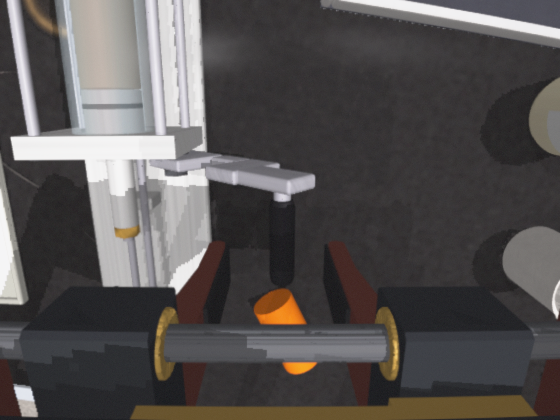

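Emit:
carry_out(
  rows=[
    [[45,0.04,0.1,0.4,0],[45,0,0,0.6,0],[45,0,0,0.4,0],[45,0,0,0,0],[4,0,0,0,0],[4,0,0,0,0],[4,0,0,0,0],[4,0,0,0,0]],
  ],
)

```text
time_s: 23.97
position: [0.5947, -0.0809, 0.1174]
tool_rot: [3.134, 0.219, 0.003]
wrist_force: [0.0, -0.2, 0.3]
grip_width: 0.248
```

Emit:
carry_out(
  rows=[
    [[4,0,0,0,0],[4,0,0,0,0],[4,0,0,0,0],[4,0,0,0,0],[4,0,0,0,0],[4,0,0,0,0],[4,0,0,0,0],[4,0,0,0,0]],
  ],
)

```text
time_s: 24.63
position: [0.5943, -0.0809, 0.1166]
tool_rot: [3.134, 0.218, 0.001]
wrist_force: [1.1, 0.6, 1.4]
grip_width: 0.152
```

```bash
python3 st.py; python3 - <<'E'
import numpy as np
th0=2.39
ths=np.linspace(th0,0,33); y=100*np.cos(ths); z=100*np.sin(ths)
for i in range(32): print(i,round(-(y[i+1]-y[i])/30,2),round(-(z[i+1]-z[i])/30,2), round(y[i+1]-40,1), round(z[i+1]+65-18.7,1))
E
```

```text
t 24.63 tcp cell -0.03865470744104756 -0.11578410253152371 0.11661987009207847 7.973262936574131 F cell 1.202959845392106 0.3978700703668637 1.431109297549749 w 13.411081348604304 q [-0.2506  0.4686  1.6252  0.0001  1.0472  1.181 ]
0 -0.18 -0.18 -107.8 119.8
1 -0.19 -0.16 -102.1 124.7
2 -0.2 -0.15 -96.1 129.1
3 -0.21 -0.13 -89.7 133.1
4 -0.22 -0.12 -83.1 136.5
5 -0.23 -0.1 -76.3 139.5
6 -0.24 -0.08 -69.2 141.9
7 -0.24 -0.06 -62.0 143.9
8 -0.24 -0.05 -54.6 145.2
9 -0.25 -0.03 -47.2 146.0
10 -0.25 -0.01 -39.8 146.3
11 -0.25 0.01 -32.3 146.0
12 -0.25 0.03 -24.9 145.2
13 -0.24 0.05 -17.6 143.7
14 -0.24 0.06 -10.3 141.8
15 -0.23 0.08 -3.3 139.3
16 -0.23 0.1 3.5 136.3
17 -0.22 0.12 10.1 132.8
18 -0.21 0.13 16.5 128.8
19 -0.2 0.15 22.5 124.4
20 -0.19 0.16 28.1 119.5
21 -0.18 0.18 33.4 114.2
22 -0.16 0.19 38.2 108.6
23 -0.15 0.2 42.7 102.6
24 -0.13 0.21 46.6 96.2
25 -0.12 0.22 50.1 89.6
26 -0.1 0.23 53.1 82.8
27 -0.08 0.23 55.6 75.7
28 -0.06 0.24 57.5 68.5
29 -0.05 0.24 58.9 61.2
30 -0.03 0.25 59.7 53.8
31 -0.01 0.25 60.0 46.3
```

Emit:
carry_out(
  rows=[
    [[4,0,-0.2,-0.2,0],[4,0,-0.21,-0.18,0],[4,0,-0.2,-0.16,0],[4,0,-0.21,-0.14,0],[4,0,-0.22,-0.12,0],[4,0,-0.23,-0.1,0],[4,0,-0.24,-0.08,0],[4,0,-0.24,-0.06,0]],
  ],
)

```text
time_s: 25.3
position: [0.5874, -0.0289, 0.1492]
tool_rot: [3.132, 0.219, 0.003]
wrist_force: [1.4, -4.0, 4.0]
grip_width: 0.155
```

```bash
python3 st.py
```

```text
t 25.3 tcp cell -0.03831002268383574 -0.06326488957500147 0.14922649724380607 7.990756090836959 F cell 0.8518106015530875 -4.163773808852965 3.9566369886681296 w 13.599296465975339 q [-0.1659  0.4149  1.6223 -0.0011  1.1021  1.2659]
```

Emit:
carry_out(
  rows=[
    [[4,0,-0.24,-0.05,0],[4,0,-0.25,-0.03,0],[4,0,-0.25,-0.01,0],[4,0,-0.25,0.01,0],[4,0,-0.25,0.03,0],[4,0,-0.24,0.05,0],[4,0,-0.24,0.07,0],[4,0,-0.23,0.09,0]],
  ],
)

```text
time_s: 25.97
position: [0.5784, 0.03, 0.1425]
tool_rot: [-3.134, -0.219, 0.0]
wrist_force: [2.9, -2.0, 2.1]
grip_width: 0.153
```

```bash
python3 st.py
```

```text
t 25.97 tcp cell -0.0390112813954755 -0.0037206244903712415 0.1424989302825641 7.977864662146853 F cell 2.601625656641635 -2.3352465429844953 2.107831901788627 w 13.458700748820522 q [-0.0677  0.4123  1.6469  0.0004  1.0827  1.3637]
```

Emit:
carry_out(
  rows=[
    [[4,0,-0.23,0.1,0],[4,0,-0.22,0.12,0],[4,0,-0.21,0.13,0],[4,0,-0.2,0.15,0],[4,0,-0.19,0.16,0],[4,0,-0.18,0.18,0],[4,0,-0.16,0.19,0],[4,0,-0.15,0.2,0]],
  ],
)

```text
time_s: 26.63
position: [0.5716, 0.0753, 0.1052]
tool_rot: [-3.134, -0.219, 0.002]
wrist_force: [1.3, -2.3, 1.0]
grip_width: 0.149
```

```bash
python3 st.py
```

```text
t 26.63 tcp cell -0.03943286252699974 0.042063331997673266 0.10521303887036754 7.977271260321894 F cell 0.9302518453994184 -2.5034908970583025 1.0024260293419072 w 13.115443669599014 q [0.0111 0.4552 1.6868 0.0001 1.0006 1.4426]
```

Emit:
carry_out(
  rows=[
    [[4,0,-0.13,0.21,0],[4,0,-0.12,0.22,0],[4,0,-0.1,0.23,0],[4,0,-0.08,0.23,0],[4,0,-0.06,0.24,0],[4,0,-0.04,0.24,0],[4,0,-0.03,0.25,0],[4,0,0,0,0]],
  ],
)

```text
time_s: 27.3
position: [0.5693, 0.0921, 0.0558]
tool_rot: [-3.133, -0.218, 0.002]
wrist_force: [-0.1, 2.6, -2.0]
grip_width: 0.153
```

```bash
python3 st.py
```

```text
t 27.3 tcp cell -0.03937636573816843 0.05901918681825989 0.05576930701840662 7.953264933202619 F cell 0.23339275460324221 2.5801700277362825 -1.954004866620461 w 13.464165082363035 q [0.0399 0.5227 1.7244 0.0013 0.8959 1.4711]
```

Emit:
carry_out(
  rows=[
    [[4,0,0,0.08,0],[4,0,0,0.08,0],[4,0,0,0.06,0],[4,0,0,0.05,0],[4,0,0,0.04,0],[4,0,0,0,0],[4,0,0,0,0],[4,0,0,0,0]],
  ],
)

```text
time_s: 27.97
position: [0.5693, 0.0924, 0.048]
tool_rot: [-3.132, -0.218, 0.001]
wrist_force: [-0.8, 6.2, -1.4]
grip_width: 0.157
```

```bash
python3 st.py
```

```text
t 27.97 tcp cell -0.039334698618687575 0.05939203311886569 0.04797491115928204 7.945556867987903 F cell 0.10804489617259616 6.251455387633748 -1.3710426391847907 w 13.82931236335035 q [0.0401 0.5337 1.73   0.0021 0.8787 1.4709]
```

Emit:
carry_out(
  rows=[
    [[4,0,0.03,0.04,0],[4,0,0.02,0.04,0],[4,0,0,0.04,0],[4,0,0,0.04,0],[4,0,0,0,0],[4,0,0,0,0],[4,0,0,0,0],[4,0,0,0,0]],
  ],
)

```text
time_s: 28.63
position: [0.5696, 0.0924, 0.0449]
tool_rot: [-3.13, -0.216, -0.0]
wrist_force: [-5.7, 11.8, 15.8]
grip_width: 0.153
```

```bash
python3 st.py;python3 mp.py w18.png >/dev/null
```

```text
t 28.63 tcp cell -0.039042119854351215 0.0593331468642381 0.0448503714670192 7.906813544308787 F cell -4.048530759164462 12.435027295231832 15.795759019479984 w 13.502347992689042 q [0.0387 0.5381 1.7323 0.0049 0.8711 1.4683]
```

View pics/w18.png

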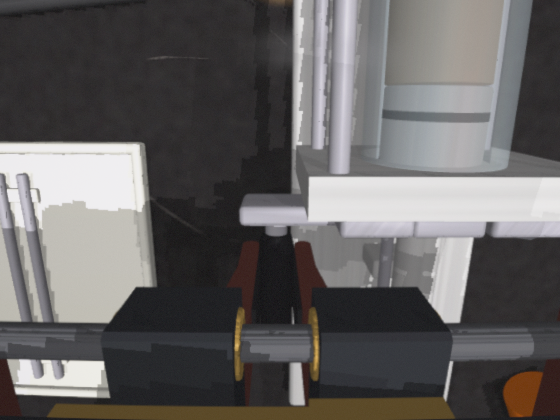

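Emit:
carry_out(
  rows=[
    [[4,0,0.08,-0.06,0],[4,0,0,0,0],[24,0,0,0,0],[32,0,0,0,0],[32,0,0,0,0],[32,0,0,-0.3,0],[32,0,0,-0.8,0],[32,0,0,-1,0]],
  ],
)

```text
time_s: 29.35
position: [0.5686, 0.0869, 0.1074]
tool_rot: [3.134, 0.218, -0.007]
wrist_force: [0.3, -0.5, 0.4]
grip_width: 0.365
```

Emit:
carry_out(
  rows=[
    [[40,-0.7,0.5,-1,0],[40,-0.7,0.5,-1,0],[40,-0.7,0.5,0,0],[40,0,0.5,0,0],[40,0,0,0,0],[40,0,0,0,0],[40,0,0,0,0],[40,0,0,0,0]],
  ],
)

```text
time_s: 30.02
position: [0.5166, 0.0199, 0.1679]
tool_rot: [-3.134, -0.219, 0.001]
wrist_force: [0.1, -0.9, -0.2]
grip_width: 0.456
```

```bash
python3 st.py;python3 mp.py w19.png >/dev/null;python3 mk.py w19.png; python3 - <<'E'
from h import *
im,d=snap("scene","s19.png");t,_=snap("top","t19.png")
cv2.imwrite("pics/s19z.png",cv2.resize(im[130:330,190:400],None,fx=3,fy=3,interpolation=2))
D=np.load("mp.npz");P=D["P"];w=cv2.imread("pics/w19.png");a=np.radians(8);X=np.array([np.cos(a),np.sin(a)]);N=np.array([-np.sin(a),np.cos(a)])
C=np.stack([(P[...,:2]-[.6165,.0391])@X,(P[...,:2]-[.6165,.0391])@N,P[...,2]],-1)*1000
k=(w.max(2)<75)&(C[...,2]>45)&(C[...,2]<120)&(C[...,0]<-14)&(C[...,0]>-72)&(C[...,1]>35)&(C[...,1]<85)
if k.sum(): print("peg",k.sum(),[np.percentile(C[k][:,i],[2,50,98]) for i in range(3)])
E
```

```text
t 30.02 tcp cell -0.1016325536931776 -0.005068656734018809 0.1678813835245076 7.987268561060077 F cell 0.01601490140007264 -0.9181220853310272 -0.21363244654807373 w 40.16356318980238 q [-0.0953  0.3004  1.7542  0.0003  1.0874  1.3359]
stem x [-61.9  -9.5] y [-6.9  6.3] z [70. 72.]
peg 1364 [array([-62.39177451, -39.01158877, -17.03718437]), array([52.78081074, 58.03864811, 65.32260251]), array([64.51521949, 69.89119213, 72.04838703])]
```

View pics/w19.png

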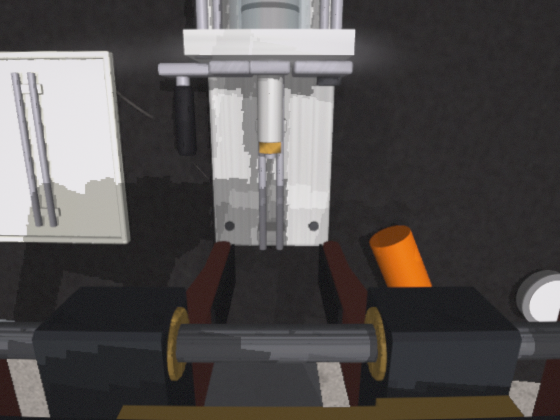

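View pics/s19z.png

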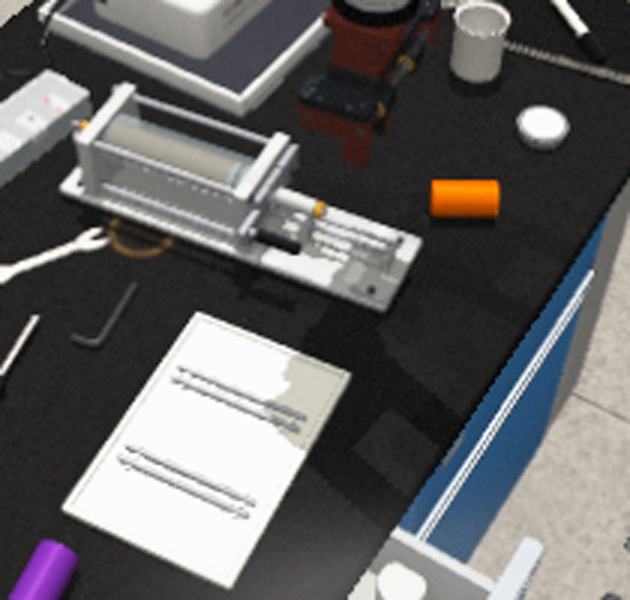

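```bash
python3 - <<'E'
import numpy as np
D=np.load("mp.npz");P=D["P"];a=np.radians(8);X=np.array([np.cos(a),np.sin(a)])
for v in range(132,162,2):
    p=P[v,269]; print(v,round(((p[:2]-[.6165,.0391])@X)*1000,1),round(p[2]*1000,1))
E
```

```text
132 -47.2 70.5
134 -48.5 70.6
136 -49.9 70.7
138 -51.3 70.5
140 -52.7 69.9
142 -54.1 70.1
144 -55.6 69.1
146 -56.9 70.2
148 -58.2 71.1
150 -59.8 69.6
152 -61.2 69.6
154 -63.3 64.4
156 -64.7 64.8
158 -66.1 65.4
160 -75.6 13.5
```

```bash
python3 - <<'E'
from h import *
print(manip.sign_off())
E
```

```text
the job is handed in; nothing more can be done
None
```

The core cell is loaded, and I handed the job in at about 30 s of the 61 s allowed. The second core is in behind the first, the end plug has pushed both home with its stem outwards, and the keeper is shut over the stem.

What the last checks showed:
- **Cores and plug home:** they came to a firm stop at the closed end, with about 6 N measured at the wrist. The stem tip is about 66 mm in front of the mouth, where it should be with the shoulder 2 mm inside.
- **Keeper shut:** the peg's axis is at about 65 mm height and 58 mm to the +y side, against 65 mm and 60 mm expected. It pressed on its stop with about 16 N before I let go.
- **One disagreement:** the gripper's position at the stop put the shoulder about 3.6 mm inside, not 2 mm. That fits within the 2 mm calibration error, and the camera reading of the stem tip agrees with 2 mm.
- **Bench:** I moved only the second core, the plug and the keeper. The tray, beaker, petri dish and loose items in the last pictures looked as they were. I did not check the wash bottle specifically; the arm kept well away from it.

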